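# Close the watch box with its inner lid and take off the outer cover

## Task

The watch box stands open and its two lids lie nested together on the dressing-island top: pick the pair up by the upright fin of the inner lid, without parting them, and lower both (no dropping) onto the box until the inner lid is fully seated in its mouth. Then let go of the fin, lift off the outer lid alone, leaving the inner lid seated and undisturbed, raise it at least 10 cm and finish still holding it there, level and still, in the gripper, ready for me to take; the box and the other things on the top stay where they are.

Things in the scene. Friction and masses are not known exactly. Their poses are not given: they have to be found in the camera images.
- box: open dark wooden watch box, loose but heavy (0.9 kg), 110 (x) x 54 (y) x 60 mm high, walls 4 mm: mouth 102 x 46 mm; contents stay below 30 mm. Origin: centre of its underside, z up. Same after half a turn. Stands on the work surface left, middle or right, yaw within 0.8 rad. The seated inner lid's origin lies 50 mm above this origin, its x along the box's x, either way round.
- inner_lid: inner lid, dark wood, steel fin, 160 g. Origin: centre of its underside, z up, x along it. From below (mm): plug 96 x 40, height 0-10 (lowest 4 only 92 x 36; 3 play each side in the mouth); rim 110 x 54, 10-16, rests on the box's walls; panel 104 x 48, 16-26; upright fin 50 (x) x 12 (y), 26-57. Starts with its underside on the work surface, yaw within 0.8 rad, nested under the outer lid.
- fin_top (a point): centre of the fin's top edge, 57 mm above the inner lid's origin. The fin stands 26 mm out above the nested outer lid: pinch it there from above, across its 12 mm (y)
- outer_lid: outer lid, dark wooden cap 120 (x) x 64 (y) x 20 mm, 120 g, loose over the inner lid (2 mm play each side, no latch); skirt 3 mm, top 5 mm thick, slot 58 x 20 mm for the fin. Origin: centre of the skirt's lower edge, z up; nested, 11 mm above the inner lid's origin (61 mm above the work surface on the box). Grip the long sides across 64 mm from above; the fin's top is then 46 mm above this origin.
- valet_tray: bystander: low open wooden tray 100 x 80 mm, 22 mm high, with cufflinks and collar stays; origin under its centre; stands among the task's things; leave alone
- polish_tin: bystander: round flat metal tin, 72 mm across, 24 mm high; origin under its centre; leave alone
- shoe_brush: bystander: wooden shoe brush lying bristles down, 150 x 48 mm, 42 mm high; origin under its centre; leave alone
- shoehorn: bystander: flat steel shoehorn about 195 mm long, 5 mm high; leave alone
- scent_bottle: bystander: glass bottle 48 mm across, 110 mm high; origin under its centre; leave alone
- glasses_case: bystander: closed black case 160 x 62 mm, 43 mm high; origin under its centre; leave alone
- ring_dish: bystander: white dish 70 mm across, 22 mm high; origin under its centre; leave alone
Things that resemble listed ones, but are neither listed nor needed, are in the scene too. What is shaped like the inner_lid but red is not meant.

How it is judged:
On the way, in this order (a step that is already met when the one before it is completed fails the run):
1. both lids, still nested, are on the box with the inner lid seated in its mouth and the fin let go (x of inner_lid in the frame of box between -0.006 and 0.006 m and y of inner_lid in the frame of box between -0.006 and 0.006 m and z of inner_lid in the frame of box between 0.046 and 0.054 m and angle between inner_lid's own z axis and vertical below 0.06 rad and angle between the x axis of inner_lid and the x axis of box, either way round below 0.15 rad and horizontal distance between outer_lid and inner_lid below 0.008 m and z of outer_lid in the frame of inner_lid between 0.008 and 0.015 m and contact force between the fingers and inner_lid below 0.1 N), for 0.2 s.
2. the outer lid alone is up in the gripper, the inner lid still seated (x of inner_lid in the frame of box between -0.006 and 0.006 m and y of inner_lid in the frame of box between -0.006 and 0.006 m and z of inner_lid in the frame of box between 0.046 and 0.054 m and angle between inner_lid's own z axis and vertical below 0.06 rad and angle between the x axis of inner_lid and the x axis of box, either way round below 0.15 rad and z of outer_lid in the frame of box above 0.141 m and angle between outer_lid's own z axis and vertical below 0.3 rad and contact force between the fingers and outer_lid above 1 N and contact force between outer_lid and inner_lid below 0.1 N and contact force between outer_lid and box below 0.1 N), for 0.2 s.
At the end, for the whole second after the job is handed in: the fingers hold the outer lid still, 80 mm or more above its place on the closed box, level within 0.3 rad, touching neither box nor inner lid; the inner lid is at rest, untouched, seated in the box: height and centring within 6 mm, tilt under 0.06 rad; box upright (all of step 2 and linear speed of outer_lid below 0.05 m/s and linear speed of inner_lid below 0.03 m/s and angle between box's own z axis and vertical below 0.05 rad and contact force between the fingers and inner_lid below 0.1 N); the arm keeps its last pose, push and grip.
It fails at once if the lids part (outer more than 20 mm above its nested place or 20 mm aside) while the inner lid is not seated in the box ((z of outer_lid in the frame of inner_lid above 0.031 m or horizontal distance between outer_lid and inner_lid above 0.02 m) and not (x of inner_lid in the frame of box between -0.006 and 0.006 m and y of inner_lid in the frame of box between -0.006 and 0.006 m and z of inner_lid in the frame of box between 0.046 and 0.054 m and angle between inner_lid's own z axis and vertical below 0.06 rad and angle between the x axis of inner_lid and the x axis of box, either way round below 0.15 rad)).
It fails at once if the lids are dropped onto the box (over 0.35 m/s near its mouth) (horizontal distance between inner_lid and box below 0.03 m and z of inner_lid in the frame of box below 0.075 m and linear speed of inner_lid above 0.35 m/s).
It fails at once if the box is shifted more than 30 mm or tipped (distance of box from where it was at the start of the episode above 0.03 m or angle between box's own z axis and vertical above 0.2 rad).
It fails at once if a bystander is moved more than 30 mm (distance of any of valet_tray, polish_tin, shoe_brush, shoehorn, scent_bottle, glasses_case, ring_dish from where it was at the start of the episode above 0.03 m).
It also fails if it takes over 64 s, if anything falls off the work surface, if the arm or the gripper's body presses on something with over 40 N, if the wrist force passes 120 N, or if a joint passes its speed limit or range.

## Robot

A 6-joint arm with a two-finger parallel gripper is mounted at the origin on the work surface. World frame = base frame: x ahead of the robot, y to its left, z up, the work surface at z = 0. Lengths are in m, angles in rad, forces in N, time in s.
With the tool pointing down it reaches from about 0.35 to 0.85 m from the base axis. Payload 8.1 kg.
Tool frame: the origin (TCP) lies between the finger pads; the fingertips stand 14 mm ahead of it and the grasp point (between the pads) lies 5 mm behind it; z points along the fingers, y is the direction in which the jaws open and shut (so a half turn about z gives the same grasp; the last joint's range is limited). The gripper opens to 93 mm and grips with 3 to 60 N. Pads are 15 mm wide; open, the fingers measure 128 mm over their backs; the gripper's body (75 mm by 188 mm) begins 65 mm behind the grasp point.
Start: joints at [-0.085, 0.13, 1.488, -0, 1.523, -0.085], TCP at [0.6, 0, 0.233] pointing down, gripper open.
Joint ranges: [-2.96, 2.96], [-0.89, 2.26], [0.02, 2.5], [-1.34, 4.48], [0, 2.73], [-2.66, 2.66]. Speed limits (rad/s): [2.39, 2.39, 2.79, 3.14, 3.14, 3.14].

## Interface

Orientations are given as a 3x3 rotation matrix whose columns are the frame's x, y, z axes.
In Python, from station import r gives the robot as it stands.
- The arm moves only by the tool drive_tool, never from a script. Its argument "moves" is a list of rows, each a list of 3 entries, a list of its own where there are three numbers: the turn, a rotation vector about the tool's x, y, z in rad, then the shift along the tool's x, y, z in cm, then the opening, from 0 (shut) to 1 (fully open). A call has 1 to 5 rows; each row shifts and turns the commanded pose from where the row before left it, along the tool's axes as they then stand; what a row does not reach is not made up. A row lasts 1/10 s, in which the tool goes at most 50 mm and 8.59 degrees, less where a joint would pass 70% of its speed; a pose out of reach is approached as far as the arm can. A call with a gripper value outside its range is refused whole. The fingers move at their own pace and stop on an object; the grip force is fixed at half the most. Time passes only in rows, so rows that do not move let the fingers close. It gives the time, the measured TCP pose, the force and the opening at its end, in the units of the state.
- r.get_state(): the state, without advancing time (a new reading comes with each control period).
- r.snapshot(name): name is "scene" or "side" or "wrist"; returns a dict with "color" (420x560x3 uint8, blue, green, red), "fx", "fy", "cx", "cy" (pixels), "R" (3x3) and "t" (3): a world point X has camera coordinates R X + t. Camera axes: x right, y down, z forward; pixel columns grow to the right and rows downward; lengths in m; the calibration is good to about 2 mm. A picture is of the moment at which its call begins. There is no depth.
- r.job_done(): hands the job in, once; it reports no verdict.
The state is a dict: "t": time; "joint_positions": joint angles; "qd": joint speeds; "effort": joint torques, N m; "ee_pos": TCP position; "eef_rot": TCP orientation; "wrist_force": force on the tool from outside, world axes, zero at the start; "ft_torque": the same for the moment, N m; "opening": finger opening in m.
Only numpy, scipy, OpenCV 4.12 (cv2) and the standard library are available. Lean on these libraries where they do the work, as an engineer would, in place of code of your own. Each camera call takes 0.05 s, during which the arm holds its last target.

## Working session

There is one attempt and no reset: what is moved stays moved. The work goes in short steps, Python scripts to look and compute and a tool call to move; the robot and the scene stay as the last step left them, time stands still between calls to the robot, and variables do not carry over. Pictures are saved under pics/ and viewed, and the job is handed in when it is done.

Besides the shell and the picture viewer there is one more tool, called as name([rows], argument=value, ...), one row to a line, values as JSON. drive_tool: Moves the arm, as the interface text tells. Its arguments: {"type":"object","properties":{"moves":{"type":"array","items":{"type":"array"}}},"required":["moves"]}

```bash
mkdir -p pics; ls; python3 - <<'E'
from station import r
import cv2
s=r.get_state();print({k:s[k] for k in ('t','ee_pos','eef_rot','opening','wrist_force')})
for n in("scene","side","wrist"):
    d=r.snapshot(n);cv2.imwrite(f"pics/{n}0.png",d["color"]);print(n,d["fx"],d["cx"],d["cy"],d["R"],d["t"])
    import pickle;pickle.dump(d,open(f"{n}0.pkl","wb"))
E
```

```text
pics
{'t': 0.0, 'ee_pos': array([5.99479128e-01, 7.22504644e-05, 2.31609856e-01]), 'eef_rot': array([[-2.15954746e-05,  9.99998434e-01, -1.76989566e-03],
       [ 9.99999984e-01,  2.19069689e-05,  1.75976648e-04],
       [ 1.76015146e-04, -1.76989183e-03, -9.99998418e-01]]), 'opening': 0.0933325285746793, 'wrist_force': array([0.32685812, 0.42213215, 0.48196434])}
scene 483.708025343572 277.2781607472861 208.90397915131447 [[-0.53370045  0.84554397 -0.01480637]
 [ 0.60858993  0.37186254 -0.70095403]
 [-0.58718152 -0.38311048 -0.71305275]] [ 0.28739856 -0.27494722  1.71229806]
side 510.9810727934904 268.01285132868605 217.17107401372252 [[ 0.92812606 -0.37199554  0.01418899]
 [-0.19070677 -0.50785459 -0.84006824]
 [ 0.31970759  0.77698329 -0.54229515]] [-0.50823208  0.17883106  1.1879819 ]
wrist 307.9237358698177 279.2970267610279 203.07934933389967 [[ 9.99998810e-01 -4.08999501e-04 -1.48755912e-03]
 [-4.23500013e-05 -9.71132599e-01  2.38540298e-01]
 [-1.54218002e-03 -2.38539951e-01 -9.71131460e-01]] [-0.59827337 -0.0276392   0.38951334]
```

View pics/scene0.png

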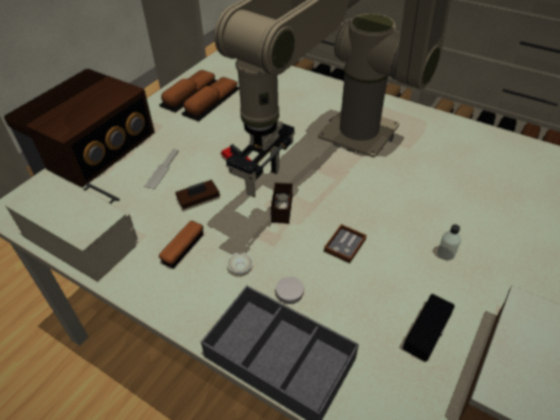

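View pics/side0.png

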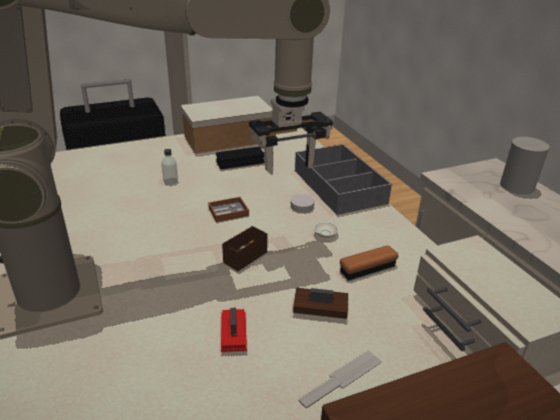

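View pics/wrist0.png

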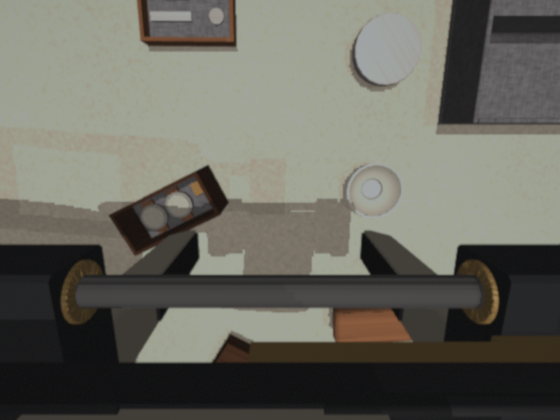

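The scene shows the box at scene (282,202) and side (245,248). There are two lid candidates: the dark one at scene (197,194) and side (321,303), and the red one at side (234,330) and scene (232,155). The dark one fits because red is excluded. I'll enlarge crops to confirm that and measure.

```bash
python3 - <<'E'
import cv2,numpy as np
def crop(n,x,y,w,h,s):
    im=cv2.imread(f"pics/{n}0.png")[y:y+h,x:x+w]
    im=cv2.resize(im,None,fx=s,fy=s,interpolation=cv2.INTER_CUBIC)
    im=np.clip(255*(im/255.)**0.6,0,255).astype(np.uint8)
    for i in range(0,w,10):cv2.putText(im,str(x+i) if i%20==0 else "|",(i*s,9),0,.35,(0,0,255),1)
    for i in range(0,h,10):cv2.putText(im,str(y+i)if i%20==0 else "-",(0,i*s+4),0,.35,(0,0,255),1)
    return im
a=crop("side",285,280,72,44,5);b=crop("scene",165,170,72,44,5)
c=crop("side",210,220,72,56,5);d=crop("scene",250,170,72,56,5)
cv2.imwrite("pics/c1.png",np.vstack([np.hstack([a,b]),np.hstack([c,d])]))
cv2.imwrite("pics/c2.png",crop("wrist",100,155,140,110,5))
E
```

```text
(no output)
```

View pics/c1.png

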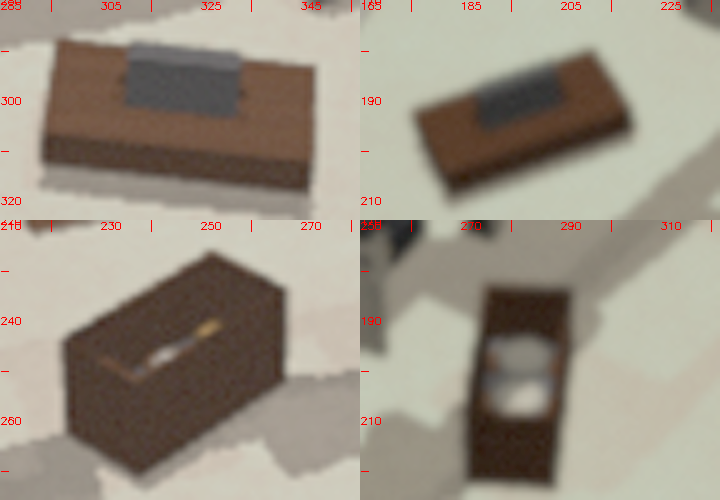

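View pics/c2.png

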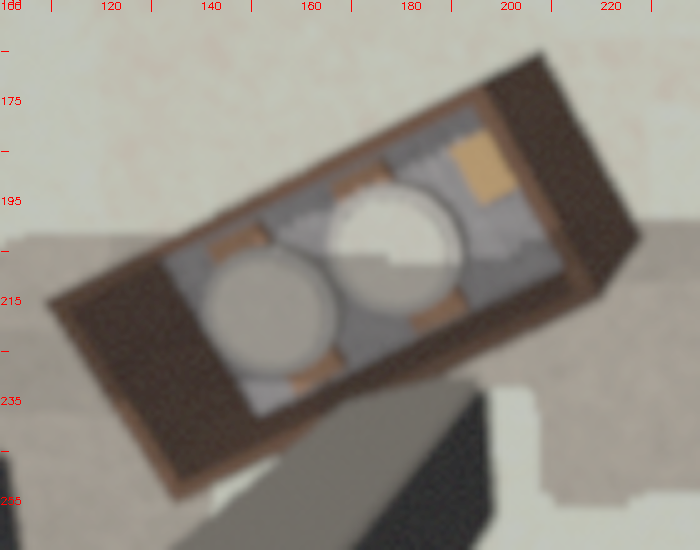

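```bash
cat > fit.py <<'E'
import pickle,numpy as np
from scipy.optimize import least_squares
def proj(d,X):
    c=np.asarray(X)@np.asarray(d["R"]).T+d["t"]; return np.c_[d["fx"]*c[:,0]/c[:,2]+d["cx"],d["fy"]*c[:,1]/c[:,2]+d["cy"]]
def obj(p,L):
    L=np.array(L,float);c,s=np.cos(p[2]),np.sin(p[2])
    return np.c_[p[0]+c*L[:,0]-s*L[:,1],p[1]+s*L[:,0]+c*L[:,1],L[:,2]]
def fit(obs,x0,show=True):
    # obs: list of (cam dict, local pts, pixels, weight)
    f=lambda p:np.concatenate([((proj(d,obj(p,L))-np.array(P))*w).ravel() for d,L,P,w in obs])
    q=least_squares(f,x0,loss='soft_l1')
    if show:
        print("pose",q.x.round(4))
        for d,L,P,w in obs: print((proj(d,obj(q.x,L))-np.array(P)).round(1).tolist())
    return q.x
E
python3 - <<'E'
from fit import *
S,W,C=[pickle.load(open(n+"0.pkl","rb")) for n in("side","wrist","scene")]
a,b=.06,.032;h,g=.031,.011
print("LID")
o=[(S,[(-a,b,h),(a,b,h),(-a,-b,h),(a,-b,h),(-a,-b,g),(a,-b,g)],None,None)]
sideP=[(296,287.6),(347.6,292.8),(294,306.2),(346.2,312.2),(292.6,312.2),(345.8,318.2)]
scP=[(175.4,192),(211.2,179.6),(219.2,193.2),(182,205.2),(183,208.6),(219,195.6)]
# side camera: image right ~ +x, up ~ +y.  scene: right ~ +y/-x
for yaw in(0,):
    x0=[.6,-.2,0]
    L1=[(-a,b,h),(a,b,h),(-a,-b,h),(a,-b,h),(-a,-b,g),(a,-b,g)]
    pts=None
    C0=-np.array(S["R"]).T@S["t"];print("side cam",C0,"scene cam",-np.array(C["R"]).T@C["t"])
    p=fit([(S,L1,sideP,1)],x0)
    allp=[(x,y,z) for z in(h,g) for x in(-a,a) for y in(-b,b)]
    print(proj(C,obj(p,allp)).round(1).tolist())
print("BOX")
a,b=.055,.027;h=.06
wP=[(109.6,215.2),(135.2,254.6),(196.6,172),(219.6,214),(207.6,164.6),(227.6,201.6)]
LW=[(-a,b,h),(-a,-b,h),(a,b,h),(a,-b,h),(a,b,0),(a,-b,0)]
p=fit([(W,LW,wP,1)],[.5,.1,.45])
allp=[(x,y,z) for z in(h,0) for x in(-a,a) for y in(-b,b)]
print("side",proj(S,obj(p,allp)).round(1).tolist());print("scene",proj(C,obj(p,allp)).round(1).tolist())
E
```

```text
LID
side cam [ 0.12600091 -1.02128198  0.80167842] scene cam [1.32614463 0.5152338  1.0324888 ]
pose [ 0.565  -0.2716 -0.5285]
[[-0.6, -0.6], [0.4, -0.2], [-1.6, -0.3], [1.3, -0.2], [-0.5, 0.4], [0.8, 0.6]]
[[211.0, 178.6], [218.9, 191.0], [174.1, 191.2], [181.2, 204.3], [211.7, 183.3], [219.6, 195.8], [175.2, 195.9], [182.3, 209.1]]
BOX
pose [ 0.4724 -0.027   0.4574]
[[-1.3, -0.3], [-0.2, 1.5], [-1.1, -1.3], [0.6, 0.8], [0.7, -0.5], [1.4, 0.3]]
side [[236.8, 251.8], [221.3, 242.9], [267.2, 233.0], [251.9, 224.9], [237.2, 271.2], [222.1, 262.1], [266.9, 251.8], [251.9, 243.6]]
scene [[274.1, 182.0], [292.1, 183.1], [269.8, 208.1], [288.9, 209.4], [274.5, 196.4], [292.0, 197.5], [270.3, 222.6], [288.8, 223.8]]
```

```bash
cat >> fit.py <<'E'
def delta(target,yang,s):
    """yaw of tool y wanted -> tool-z turn (and remaining tilt), shift in tool axes (cm) in final axes and current axes"""
    from scipy.spatial.transform import Rotation as Ro
    R=np.array(s["eef_rot"]);c,n=np.cos(yang),np.sin(yang)
    T=np.array([[-n*-1,c,0],[-c,n,0],[0,0,-1]]).astype(float)
    T[:,0]=np.cross(T[:,1],T[:,2])
    print("turn rotvec",Ro.from_matrix(R.T@T).as_rotvec().round(4))
    d=np.array(target)-s["ee_pos"]
    print("shift cm: current axes",(R.T@d*100).round(2),"final axes",(T.T@d*100).round(2))
E
python3 - <<'E'
from fit import *
from station import r
S,W,C=[pickle.load(open(n+"0.pkl","rb")) for n in("side","wrist","scene")]
a,b=.06,.032;h,g=.031,.011
sideP=[(296,287.6),(347.6,292.8),(294,306.2),(346.2,312.2),(292.6,312.2),(345.8,318.2)]
L1=[(-a,b,h),(a,b,h),(-a,-b,h),(a,-b,h),(-a,-b,g),(a,-b,g)]
scP=[(175.4,192),(211.2,179.6),(219.2,193.2),(182,205.2),(183,208.6),(219,195.6)]
L2=[(a,-b,h),(-a,-b,h),(-a,b,h),(a,b,h),(a,b,g),(-a,b,g)]
p=fit([(S,L1,sideP,1)],[.56,-.27,-.5],False)
print(proj(C,obj(p,[(x,y,h) for x in(-a,a) for y in(-b,b)])).round(1).tolist())
# order from previous print: (-a,-b)->211,179 ; (-a,b)->219,191 ; (a,-b)->174,191 ; (a,b)->181,204
p=fit([(S,L1,sideP,1),(C,L2,scP,1)],[.56,-.27,-.5])
a,b=.055,.027;h=.06
wP=[(109.6,215.2),(135.2,254.6),(196.6,172),(219.6,214),(207.6,164.6),(227.6,201.6)]
LW=[(-a,b,h),(-a,-b,h),(a,b,h),(a,-b,h),(a,b,0),(a,-b,0)]
sP=[(251.6,226),(266.6,233.6),(222,244),(266.4,251.6),(237.6,270.4),(223.2,262)]
LS=[(a,b,h),(a,-b,h),(-a,b,h),(a,-b,0),(-a,-b,0),(-a,b,0)]
cP=[(274.6,183),(291.6,183.6),(271,221.6),(288.6,222.6)];LC=[(-a,-b,h),(-a,b,h),(a,-b,0),(a,b,0)]
q=fit([(W,LW,wP,.7),(S,LS,sP,1),(C,LC,cP,1)],[.5,0,.45])
s=r.get_state()
Rt=np.array(s["eef_rot"]);print("cam in tool",Rt.T@(-np.array(W["R"]).T@W["t"]-s["ee_pos"]), "view dir in tool",Rt.T@np.array(W["R"])[2])
ya=p[2]+np.pi/2
xt=np.array([np.cos(ya-np.pi/2),np.sin(ya-np.pi/2)])
T=np.c_[[np.cos(ya),np.sin(ya),0],[0,0,-1]];xt=np.cross(T[:,0],T[:,1]);print("tool x",xt)
delta(np.r_[p[:2]-xt[:2]*.10,.23],ya,s)
E
```

```text
[[211.0, 178.6], [218.9, 191.0], [174.1, 191.2], [181.2, 204.3]]
pose [ 0.5653 -0.2706 -0.5266]
[[-0.7, -0.9], [0.3, -0.5], [-1.6, -0.6], [1.2, -0.5], [-0.6, 0.1], [0.7, 0.2]]
[[-1.1, -0.6], [-0.0, -0.9], [-0.1, -2.0], [-0.6, -0.7], [-0.5, 0.7], [0.8, 0.3]]
pose [ 0.4724 -0.0271  0.4612]
[[-1.3, 0.0], [-0.0, 1.7], [-1.3, -1.3], [0.6, 0.7], [0.5, -0.5], [1.4, 0.2]]
[[0.2, -1.1], [0.6, -0.7], [-0.7, -1.0], [0.5, 0.2], [-0.3, 0.9], [-1.0, 0.2]]
[[-0.6, -1.0], [0.4, -0.6], [-0.6, 1.0], [0.2, 1.2]]
cam in tool [ 0.06578189 -0.00092137 -0.15216218] view dir in tool [-2.38661882e-01 -9.91588005e-05  9.71102722e-01]
tool x [-0.86449817  0.50263597  0.        ]
turn rotvec [-1.3000e-03 -9.0000e-04 -1.0442e+00]
shift cm: current axes [-32.09   5.22   0.17] final axes [-20.64 -25.12   0.18]
```

drive_tool([
  [[0, 0, 0], [-4.58, 0.75, 0], 1],
  [[0, 0, 0], [-4.58, 0.75, 0], 1],
  [[0, 0, 0], [-4.58, 0.75, 0], 1],
  [[0, 0, 0], [-4.58, 0.75, 0], 1],
  [[0, 0, 0], [-4.58, 0.75, 0], 1],
])

```text
t: 0.65
ee_pos: [0.6374, -0.2307, 0.2322]
eef_rot: [[-0.0, 1.0, -0.001], [1.0, 0.0, 0.0], [0.0, -0.001, -1.0]]
wrist_force: [0.3, 0.2, -0.7]
opening: 0.0927
```

drive_tool([
  [[0, 0, 0], [-4.58, 0.75, 0], 1],
  [[0, 0, 0], [-4.58, 0.75, 0], 1],
  [[0, 0, -0.149], [0, 0, 0], 1],
  [[0, 0, -0.149], [0, 0, 0], 1],
  [[0, 0, -0.149], [0, 0, 0], 1],
])

```text
t: 1.15
ee_pos: [0.6521, -0.3212, 0.2315]
eef_rot: [[-0.437, 0.9, -0.001], [0.9, 0.437, 0.001], [0.001, -0.001, -1.0]]
wrist_force: [-0.8, -0.3, -0.4]
opening: 0.093
```

drive_tool([
  [[0, 0, -0.149], [0, 0, 0], 1],
  [[0, 0, -0.149], [0, 0, 0], 1],
  [[0, 0, -0.149], [0, 0, 0], 1],
  [[0, 0, -0.149], [0, 0, 0], 1],
  [[0, 0, 0], [0, 0, 0], 1],
])

```text
t: 1.65
ee_pos: [0.6523, -0.3205, 0.232]
eef_rot: [[-0.865, 0.501, -0.001], [0.501, 0.865, 0.0], [0.001, -0.0, -1.0]]
wrist_force: [0.7, 0.2, -0.0]
opening: 0.0926
```

```bash
python3 - <<'E'
from fit import *
from station import r
import cv2
s=r.get_state();print(s['t'],s['ee_pos'],s['eef_rot'],s['joint_positions'])
d=r.snapshot("wrist");pickle.dump(d,open("wrist1.pkl","wb"));cv2.imwrite("pics/wrist1.png",d["color"])
E
```

```text
1.65 [ 0.65230924 -0.32048328  0.23201637] [[-8.65181766e-01  5.01457721e-01 -8.15440417e-04]
 [ 5.01457508e-01  8.65182151e-01  4.62388856e-04]
 [ 9.37372956e-04 -8.85831274e-06 -9.99999561e-01]] [-5.27168338e-01  4.80907462e-01  1.06870122e+00 -1.06283207e-05
  1.59292132e+00 -1.57268206e+00]
```

View pics/wrist1.png

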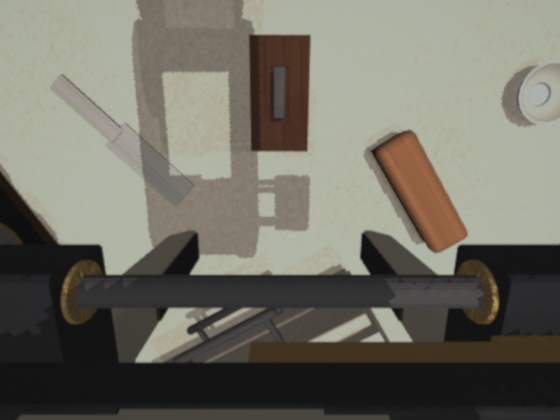

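The dark lid with the fin is at (280,93) in the wrist view, with the shoehorn to its left and the brush to its right. Next I'll refine the corners.

```bash
python3 - <<'E'
import cv2,numpy as np
x,y,w,h,s=235,25,90,135,4
im=cv2.imread("pics/wrist1.png")[y:y+h,x:x+w]
im=np.clip(255*(cv2.resize(im,None,fx=s,fy=s,interpolation=cv2.INTER_CUBIC)/255.)**0.5,0,255).astype(np.uint8)
cv2.imwrite("pics/c3.png",im)
E
```

```text
(no output)
```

View pics/c3.png

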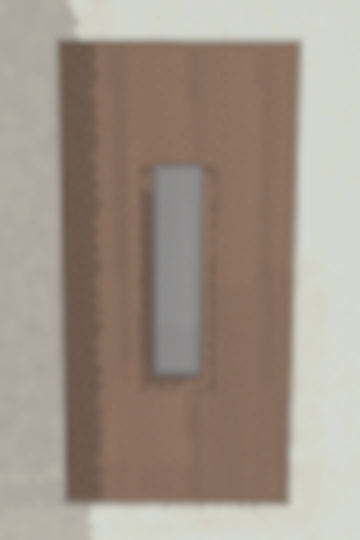

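```bash
python3 - <<'E'
from fit import *
from station import r
W=pickle.load(open("wrist1.pkl","rb"))
px=lambda l:[(235+(u+.5)/4-.5,25+(v+.5)/4-.5) for u,v in l]
a,b,h=.06,.032,.031
A=fit([(W,[(-a,-b,h),(-a,b,h),(a,-b,h),(a,b,h)],px([(60,41),(299,41),(66,501),(288,503)]),1)],[.565,-.27,-.53])
B=fit([(W,[(-.025,-.006,.057),(-.025,.006,.057),(.025,-.006,.057),(.025,.006,.057)],px([(154,166),(203,166),(155,374),(200,374)]),1)],[.565,-.27,-.53])
s=r.get_state()
delta(np.r_[B[:2],.15],A[2]+np.pi/2,s)
E
```

```text
pose [ 0.5649 -0.2703 -0.5309]
[[-0.9, -0.7], [0.8, -0.4], [-0.4, 0.8], [0.5, 0.6]]
pose [ 0.565  -0.2705 -0.5306]
[[0.0, -0.3], [-0.1, -0.2], [-0.2, 0.2], [0.2, 0.3]]
turn rotvec [ 0.     -0.0008 -0.0001]
shift cm: current axes [10.05 -0.11  8.22] final axes [10.06 -0.11  8.21]
```

drive_tool([
  [[0, 0, 0], [3.35, -0.04, 2.74], 1],
  [[0, 0, 0], [3.35, -0.04, 2.74], 1],
  [[0, 0, 0], [3.35, -0.03, 2.74], 1],
  [[0, 0, 0], [0, 0, 0], 0.5],
  [[0, 0, 0], [0, 0, 0], 0.5],
])

```text
t: 2.2
ee_pos: [0.5638, -0.2701, 0.149]
eef_rot: [[-0.862, 0.507, -0.003], [0.507, 0.862, 0.002], [0.003, 0.0, -1.0]]
wrist_force: [0.3, 0.2, 1.1]
opening: 0.0816
```

```bash
python3 - <<'E'
from fit import *
from station import r
import cv2
s=r.get_state();delta([.565,-.2704,.0485],np.pi/2-.5307,s)
d=r.snapshot("side");e=r.snapshot("wrist")
c=cv2.resize(d["color"][200:340,250:400],None,fx=4,fy=4);cv2.imwrite("pics/s2.png",c);cv2.imwrite("pics/w2.png",e["color"])
E
```

```text
turn rotvec [ 0.     -0.003  -0.0006]
shift cm: current axes [-0.15  0.03 10.05] final axes [-0.12  0.03 10.05]
```

View pics/s2.png

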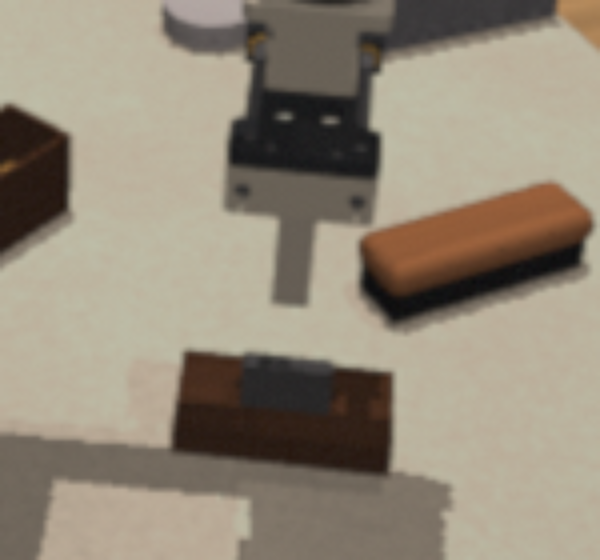

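View pics/w2.png

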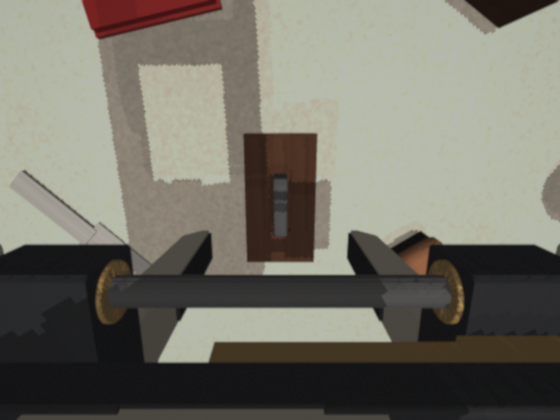

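Gripper is centred over the fin (wrist view: fin at x=280, fingers symmetric) and clear of the brush. Descending.

drive_tool([
  [[0, 0, 0], [-0.07, 0.03, 3.0], 0.5],
  [[0, 0, 0], [-0.07, 0, 3.0], 0.5],
  [[0, 0, 0], [0, 0, 2.5], 0.5],
  [[0, 0, 0], [0, 0, 1.55], 0.5],
  [[0, 0, 0], [0, 0, 0], 0.5],
])

```text
t: 2.8
ee_pos: [0.5667, -0.2715, 0.0488]
eef_rot: [[-0.864, 0.504, -0.001], [0.504, 0.864, 0.001], [0.001, -0.0, -1.0]]
wrist_force: [-1.4, 1.1, 0.3]
opening: 0.0469
```

drive_tool([
  [[0, 0, 0], [0, 0, 0], 0],
  [[0, 0, 0], [0, 0, 0], 0],
  [[0, 0, 0], [0, 0, 0], 0],
  [[0, 0, 0], [0, 0, 0], 0],
  [[0, 0, 0], [0, 0, 0], 0],
])

```text
t: 3.3
ee_pos: [0.5669, -0.2715, 0.0507]
eef_rot: [[-0.864, 0.504, 0.001], [0.504, 0.864, -0.0], [-0.001, 0.0, -1.0]]
wrist_force: [0.1, 0.1, 2.8]
opening: 0.012
```

drive_tool([
  [[0, 0, 0], [0, 0, 0], 0],
  [[0, 0, 0], [0, 0, 0], 0],
  [[0, 0, 0], [0, 0, 0], 0],
])

```text
t: 3.6
ee_pos: [0.5669, -0.2715, 0.0506]
eef_rot: [[-0.864, 0.504, 0.001], [0.504, 0.864, -0.0], [-0.001, 0.0, -1.0]]
wrist_force: [0.2, 0.2, 4.1]
opening: 0.0116
```

drive_tool([
  [[0, 0, 0], [0, 0, -0.5], 0],
  [[0, 0, 0], [0, 0, -1.0], 0],
  [[0, 0, 0], [0, 0, -1.5], 0],
  [[0, 0, 0], [0, 0, 0], 0],
  [[0, 0, 0], [0, 0, 0], 0],
])

```text
t: 4.1
ee_pos: [0.5671, -0.2718, 0.081]
eef_rot: [[-0.864, 0.504, 0.002], [0.504, 0.864, -0.001], [-0.002, -0.0, -1.0]]
wrist_force: [-0.2, -0.0, -4.5]
opening: 0.0116
```

```bash
python3 - <<'E'
from fit import *
from station import r
import cv2
d=r.snapshot("side");e=r.snapshot("wrist")
c=cv2.resize(d["color"][230:340,250:400],None,fx=4,fy=4,interpolation=2);f=cv2.resize(e["color"][130:280,210:350],None,fx=3,fy=3)
c=np.clip(255*(c/255.)**.5,0,255);f=np.clip(255*(f/255.)**.5,0,255)
cv2.imwrite("pics/s3.png",c);cv2.imwrite("pics/w3.png",f)
E
```

```text
[ WARN:0@1.144] global loadsave.cpp:1063 imwrite_ Unsupported depth image for selected encoder is fallbacked to CV_8U.
```

View pics/s3.png

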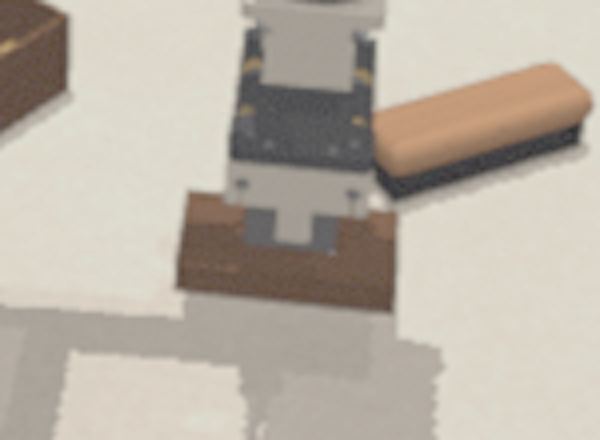

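View pics/w3.png

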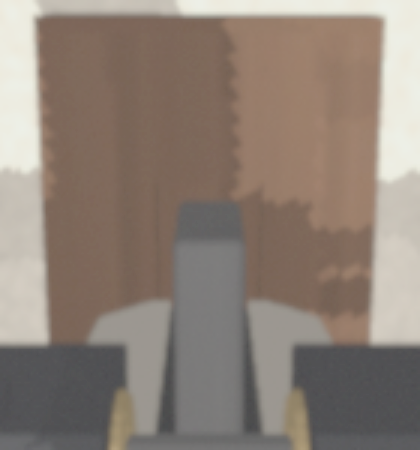

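Pair is lifted and still nested. I'll carry it to a viewing pose beside the box.

drive_tool([
  [[0, 0, 0], [0, 0, -2], 0],
  [[0, 0, 0], [0, 0, -3], 0],
  [[0, 0, 0], [0, 0, -3], 0],
  [[0, 0, 0], [0, 0, -3], 0],
  [[0, 0, 0], [0, 0, -1], 0],
])

```text
t: 4.7
ee_pos: [0.5678, -0.2722, 0.2035]
eef_rot: [[-0.864, 0.504, 0.004], [0.504, 0.864, -0.002], [-0.005, -0.0, -1.0]]
wrist_force: [1.8, -0.6, -3.0]
opening: 0.0116
```

drive_tool([
  [[0, 0, -0.06], [0, 0, 0], 0],
  [[0, 0, -0.12], [0, 0, 0], 0],
  [[0, 0, -0.12], [0, 0, 0], 0],
  [[0, 0, -0.12], [0, 0, 0], 0],
  [[0, 0, -0.12], [0, 0, 0], 0],
])

```text
t: 5.2
ee_pos: [0.5658, -0.2709, 0.1978]
eef_rot: [[-1.0, -0.017, -0.002], [-0.017, 1.0, 0.001], [0.002, 0.001, -1.0]]
wrist_force: [-0.5, 0.4, -3.2]
opening: 0.012
```

drive_tool([
  [[0, 0, -0.12], [0, 0, 0], 0],
  [[0, 0, -0.12], [0, 0, 0], 0],
  [[0, 0, -0.12], [0, 0, 0], 0],
  [[0, 0, -0.092], [0, 0, 0], 0],
  [[0, 0, 0], [0, 0, 0], 0],
])

```text
t: 5.7
ee_pos: [0.5658, -0.271, 0.198]
eef_rot: [[-0.894, -0.449, -0.002], [-0.449, 0.894, 0.001], [0.001, 0.002, -1.0]]
wrist_force: [-0.0, -0.1, -2.9]
opening: 0.0115
```

```bash
python3 - <<'E'
from fit import *
from station import r
s=r.get_state();print(s["joint_positions"],s["wrist_force"]);delta([.589,.031,.205],np.pi/2+.4612,s)
E
```

```text
[-5.28341977e-01  2.23234626e-01  1.44759199e+00 -2.82908307e-06
  1.47322962e+00 -2.56475110e+00] [-0.03299032 -0.08057114 -2.91176662]
turn rotvec [ 0.0021 -0.0014  0.0044]
shift cm: current axes [-15.63  25.95  -0.66] final axes [-15.51  26.01  -0.7 ]
```

drive_tool([
  [[0, 0, 0], [-1.0, 1.65, 0], 0],
  [[0, 0, 0], [-1.95, 3.25, 0], 0],
  [[0, 0, 0], [-1.95, 3.25, 0], 0],
  [[0, 0, 0], [-1.95, 3.25, 0], 0],
  [[0, 0, 0], [-1.95, 3.25, 0], 0],
])

```text
t: 6.2
ee_pos: [0.5791, -0.0986, 0.1992]
eef_rot: [[-0.895, -0.445, -0.001], [-0.445, 0.895, 0.001], [0.0, 0.001, -1.0]]
wrist_force: [-0.1, 0.3, -3.7]
opening: 0.0116
```

drive_tool([
  [[0, 0, 0], [-1.95, 3.25, 0], 0],
  [[0, 0, 0], [-1.95, 3.25, 0], 0],
  [[0, 0, 0], [-1.95, 3.25, 0], 0],
  [[0, 0, 0], [-1.0, 1.6, 0], 0],
  [[0, 0, 0], [0, 0, 0], 0],
])

```text
t: 6.7
ee_pos: [0.5894, 0.035, 0.1992]
eef_rot: [[-0.894, -0.449, -0.001], [-0.449, 0.894, 0.001], [0.0, 0.002, -1.0]]
wrist_force: [0.1, 0.1, -3.9]
opening: 0.0119
```

drive_tool([
  [[0, 0, 0], [0, 0, 0], 0],
  [[0, 0, 0], [0, 0, 0], 0],
])

```text
t: 6.9
ee_pos: [0.5897, 0.0307, 0.1996]
eef_rot: [[-0.895, -0.446, -0.001], [-0.446, 0.895, -0.0], [0.001, -0.0, -1.0]]
wrist_force: [-0.7, -0.4, -3.9]
opening: 0.012
```

```bash
python3 - <<'E'
from fit import *
from station import r
import cv2
s=r.get_state();print(s["t"],s["ee_pos"],s["eef_rot"])
d=r.snapshot("wrist");pickle.dump((d,s),open("wrist4.pkl","wb"))
c=np.clip(255*(d["color"]/255.)**.55,0,255).astype(np.uint8)
cv2.imwrite("pics/w4.png",c)
E
```

```text
6.9 [0.58974254 0.03066165 0.1995894 ] [[-8.94810650e-01 -4.46445545e-01 -5.25037518e-04]
 [-4.46445439e-01  8.94810803e-01 -3.11793284e-04]
 [ 6.09007965e-04 -4.45953457e-05 -9.99999814e-01]]
```

View pics/w4.png

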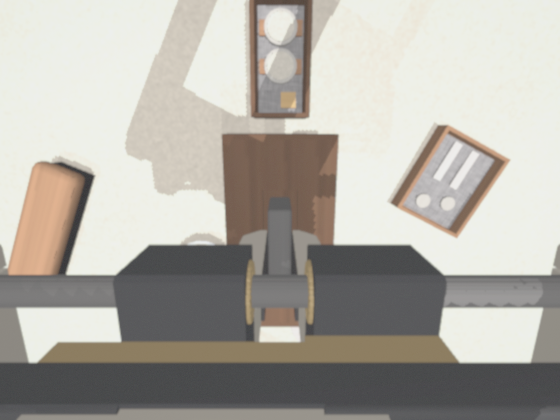

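```bash
python3 - <<'E'
import cv2,numpy as np,pickle
d,s=pickle.load(open("wrist4.pkl","rb"))
def crop(x,y,w,h,k):
    im=cv2.resize(d["color"][y:y+h,x:x+w],None,fx=k,fy=k,interpolation=2)
    return np.clip(255*(im/255.)**.5,0,255).astype(np.uint8)
cv2.imwrite("pics/c5.png",np.hstack([crop(235,0,95,128,4),crop(210,120,145,128,2*2)[:, :]])[:, :960][:, :])
cv2.imwrite("pics/c5a.png",crop(235,0,95,130,4));cv2.imwrite("pics/c5b.png",crop(210,120,145,90,4))
E
```

```text
(no output)
```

View pics/c5a.png

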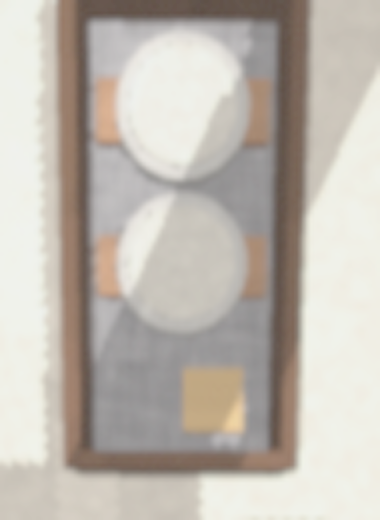

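View pics/c5b.png

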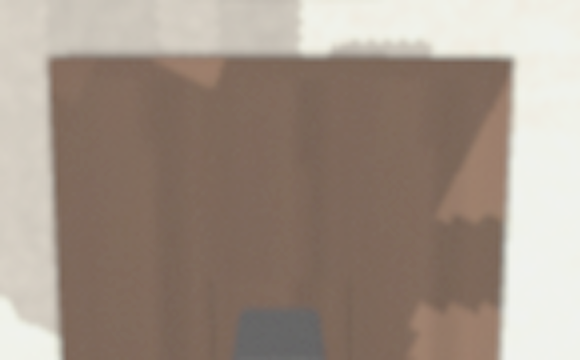

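```bash
cat > m4.py <<'E'
from fit import *
def uline(A,B,v): return A[0]+(B[0]-A[0])*(v-A[1])/(B[1]-A[1])
def solve(d,corners,lines,x0):
    def f(p):
        o=[]
        for L,P in corners: o+=list(proj(d,obj(p,[L]))[0]-P)
        for L1,L2,P in lines:
            q=proj(d,obj(p,[L1,L2]));o.append(uline(q[0],q[1],P[1])-P[0])
        return np.array(o)
    q=least_squares(f,x0);print(q.x.round(4),f(q.x).round(1));return q.x
E
python3 - <<'E'
from m4 import *
d,s=pickle.load(open("wrist4.pkl","rb"))
pa=lambda u,v:(235+(u+.5)/4-.5,(v+.5)/4-.5)
pb=lambda u,v:(210+(u+.5)/4-.5,120+(v+.5)/4-.5)
a,b,h=.055,.027,.06
# near edge = +x side of box (tool x = -box x); image right = tool y = box +y
B=solve(d,[((a,-b,h),pa(67,470)),((a,b,h),pa(295,469))],[((-a,-b,h),(a,-b,h),pa(59,10)),((-a,b,h),(a,b,h),pa(310,10))],[.4724,-.027,.461])
z0=s["ee_pos"][2]-.0507
h=z0+.031;a,b=.06,.032
O=solve(d,[((-a,-b,h),pb(50,58)),((-a,b,h),pb(512,58))],[((-a,-b,h),(a,-b,h),pb(63,350)),((-a,b,h),(a,b,h),pb(500,345))],[.59,.03,.461])
F=z0+.057
I=solve(d,[((-.025,-.006,F),pb(240,310)),((-.025,.006,F),pb(320,310))],[],[*O[:2],.461]);
print("tcp",s["ee_pos"])
E
```

```text
[ 0.4722 -0.0264  0.4566] [-1.  -0.3  1.1  0.3 -0.8  0.6]
[0.5868 0.0301 0.4632] [-0.9  0.1  1.  -0.  -0.9  0.8]
[0.5818 0.0274 0.4623] [-2.3  0.   2.3  0. ]
tcp [0.58974254 0.03066165 0.1995894 ]
```

```bash
python3 - <<'E'
from m4 import *
d,s=pickle.load(open("wrist4.pkl","rb"))
pb=lambda u,v:(210+(u+.5)/4-.5,120+(v+.5)/4-.5)
h=s["ee_pos"][2]-.0507+.031
I=solve(d,[((-.025,-.006,h),pb(240,310)),((-.025,.006,h),pb(320,310))],[],[.587,.03,.461])
T=s["ee_pos"][:2]
for n,L in (("outer",np.array([.5868,.0301])),("fin",I[:2])):
    D=np.array([.4722,-.0265])-L
    delta(np.r_[T+D,.2],np.pi/2+.459,s)
E
```

```text
[0.587  0.03   0.4623] [-0.5  0.   0.5  0. ]
turn rotvec [-0.     -0.0006  0.0038]
shift cm: current axes [12.78  0.05 -0.03] final axes [12.78  0.   -0.04]
turn rotvec [-0.     -0.0006  0.0038]
shift cm: current axes [12.8   0.07 -0.03] final axes [12.8   0.02 -0.04]
```

drive_tool([
  [[0, 0, 0], [1.5, 0, 0], 0],
  [[0, 0, 0], [3.5, 0.03, 0], 0],
  [[0, 0, 0], [3.5, 0.03, 0], 0],
  [[0, 0, 0], [3.0, 0, 0], 0],
  [[0, 0, 0], [1.3, 0, 0], 0],
])

```text
t: 7.45
ee_pos: [0.4732, -0.0274, 0.1997]
eef_rot: [[-0.896, -0.445, -0.001], [-0.445, 0.896, -0.0], [0.001, -0.0, -1.0]]
wrist_force: [0.7, -0.7, -3.9]
opening: 0.0116
```

drive_tool([
  [[0, 0, 0], [0, 0, 2], 0],
  [[0, 0, 0], [0, 0, 2], 0],
  [[0, 0, 0], [0, 0, 2], 0],
  [[0, 0, 0], [0, 0, 0.9], 0],
  [[0, 0, 0], [0, 0, 0], 0],
])

```text
t: 7.95
ee_pos: [0.4741, -0.026, 0.1296]
eef_rot: [[-0.895, -0.446, -0.003], [-0.446, 0.895, 0.0], [0.002, 0.002, -1.0]]
wrist_force: [-1.1, 0.2, -3.7]
opening: 0.012
```

drive_tool([
  [[0, 0, 0], [0, 0, 0], 0],
  [[0, 0, 0], [0, 0, 0], 0],
])

```text
t: 8.15
ee_pos: [0.4762, -0.0259, 0.1323]
eef_rot: [[-0.894, -0.447, 0.002], [-0.447, 0.894, -0.0], [-0.002, -0.001, -1.0]]
wrist_force: [0.7, 0.3, -1.9]
opening: 0.0117
```

```bash
python3 - <<'E'
from fit import *
from station import r
import cv2
s=r.get_state();print(s["t"],s["ee_pos"],s["eef_rot"])
# expected TCP target: box centre minus lid offset
T=np.array([.5897,.0307])+np.array([.4722,-.0265])-np.array([.5869,.03005])
delta(np.r_[T,.1007],np.pi/2+.459,s)
for n,(x,y,w,h) in (("side",(190,170,120,110)),("scene",(230,130,110,100))):
    d=r.snapshot(n);c=cv2.resize(d["color"][y:y+h,x:x+w],None,fx=5,fy=5,interpolation=2)
    cv2.imwrite(f"pics/{n}5.png",np.clip(255*(c/255.)**.5,0,255).astype(np.uint8))
E
```

```text
8.15 [ 0.47621849 -0.02587971  0.13228951] [[-8.94322414e-01 -4.47418300e-01  2.06996425e-03]
 [-4.47419910e-01  8.94323928e-01 -3.67942289e-04]
 [-1.68659444e-03 -1.25520225e-03 -9.99997790e-01]]
turn rotvec [-0.0013  0.0017  0.0049]
shift cm: current axes [0.11 0.06 3.16] final axes [0.11 0.06 3.16]
```

View pics/side5.png

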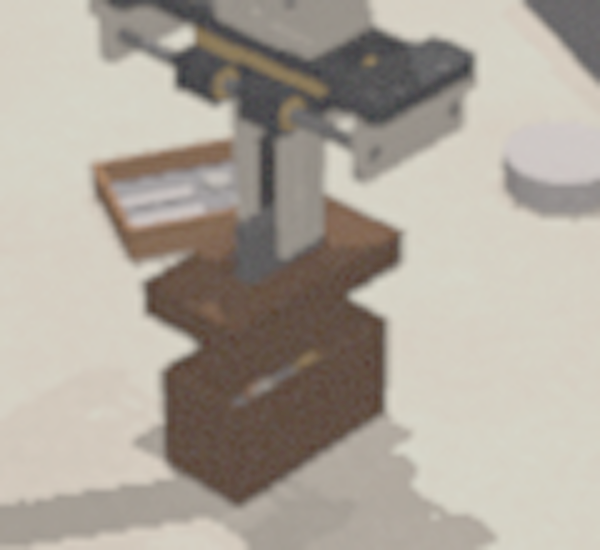

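View pics/scene5.png

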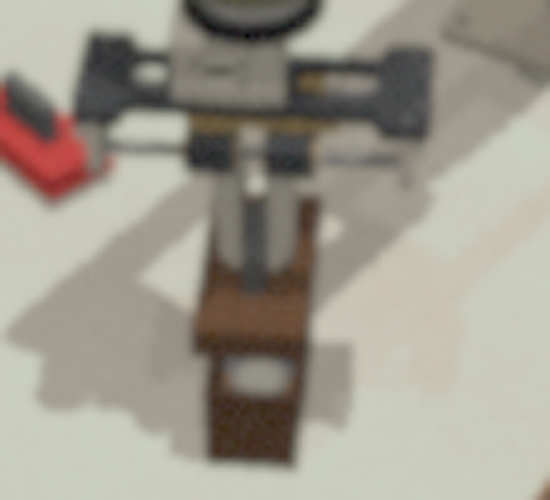

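drive_tool([
  [[0, 0, 0], [0, 0, 0], 0],
  [[0, 0, 0], [0, 0, 0], 0],
  [[0, 0, 0], [0, 0, 0], 0],
])

```text
t: 8.55
ee_pos: [0.4754, -0.0255, 0.1311]
eef_rot: [[-0.894, -0.448, 0.0], [-0.448, 0.894, -0.0], [-0.0, -0.0, -1.0]]
wrist_force: [0.1, 0.9, -4.2]
opening: 0.0115
```

drive_tool([
  [[0, 0, 0], [0, 0, 0], 0],
  [[0, 0, 0], [0, 0, 0], 0],
])

```text
t: 8.75
ee_pos: [0.4753, -0.0255, 0.1309]
eef_rot: [[-0.894, -0.448, -0.0], [-0.448, 0.894, -0.0], [0.0, 0.0, -1.0]]
wrist_force: [0.1, -0.2, -3.9]
opening: 0.0118
```

```bash
python3 - <<'E'
from fit import *
from station import r
import cv2
s=r.get_state();T=np.array([.5897,.0307])+np.array([.4722,-.0265])-np.array([.5869,.03005])
delta(np.r_[T,.1007],np.pi/2+.459,s)
S=r.snapshot("side");C=r.snapshot("scene")
a,b=.06,.032
for nm,d,x0,y0 in(("side",S,190,170),("scene",C,230,130)):
    # pure image overlay of predicted nested outer-lid + box at planned pose
    y,x,h,w=y0,x0,110,120
    c=cv2.resize(d["color"][y:y+h,x:x+w],None,fx=5,fy=5,interpolation=2)
    c=np.clip(255*(c/255.)**.5,0,255).astype(np.uint8)
    z=s["ee_pos"][2]-.0507
    for (aa,bb,zz,col) in((.06,.032,z+.031,(0,255,0)),(.06,.032,z+.011,(0,255,255)),(.055,.027,.06,(255,0,0)),(.055,.027,0,(255,0,255))):
        P=proj(d,obj([.4722,-.0265,.459],[(aa,bb,zz),(-aa,bb,zz),(-aa,-bb,zz),(aa,-bb,zz)]))
        cv2.polylines(c,[np.round((P-[x0,y0]+.5)*5-.5).astype(int)],True,col,1)
    cv2.imwrite(f"pics/{nm}6.png",c)
E
```

```text
turn rotvec [ 0.     -0.0001  0.0053]
shift cm: current axes [ 0.04 -0.01  3.02] final axes [ 0.04 -0.01  3.02]
```

View pics/side6.png

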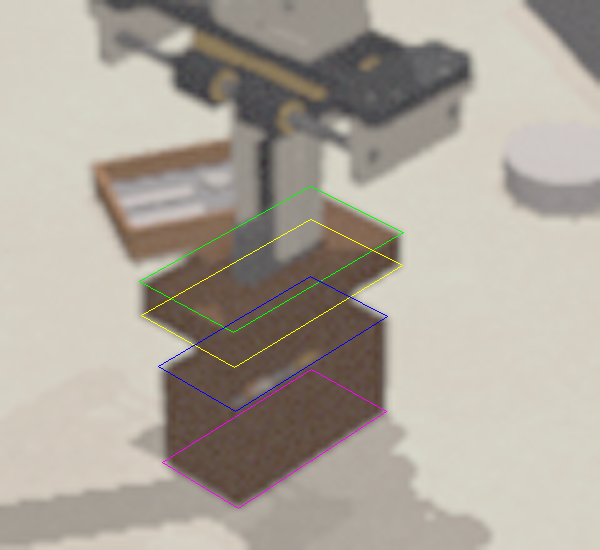

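View pics/scene6.png

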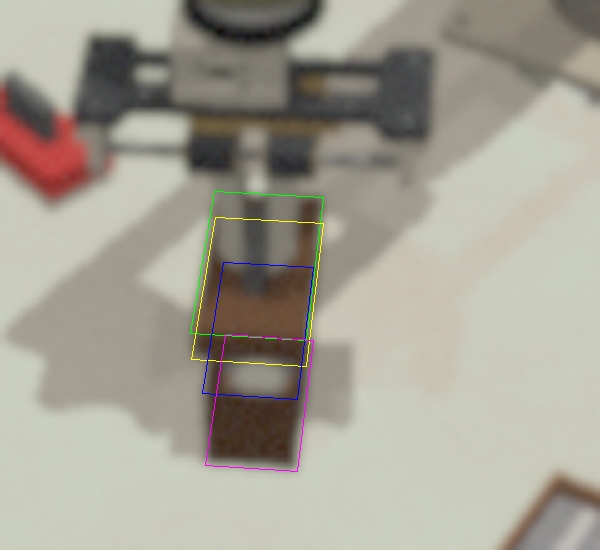

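Settled: the aligned overlays sit on both box and lid, with the remaining offset at 0.4 mm. Lowering slowly.

drive_tool([
  [[0, 0, 0.005], [0.04, 0, 0.4], 0],
  [[0, 0, 0], [0, 0, 0.5], 0],
  [[0, 0, 0], [0, 0, 0.5], 0],
  [[0, 0, 0], [0, 0, 0.3], 0],
  [[0, 0, 0], [0, 0, 0.2], 0],
])

```text
t: 9.35
ee_pos: [0.4746, -0.0257, 0.1113]
eef_rot: [[-0.896, -0.443, -0.001], [-0.443, 0.896, 0.0], [0.001, 0.001, -1.0]]
wrist_force: [-0.2, -0.5, -3.1]
opening: 0.0117
```

drive_tool([
  [[0, 0, 0], [0, 0, 0.2], 0],
  [[0, 0, 0], [0, 0, 0.2], 0],
  [[0, 0, 0], [0, 0, 0.1], 0],
  [[0, 0, 0], [0, 0, 0], 0],
])

```text
t: 9.75
ee_pos: [0.4749, -0.0257, 0.1068]
eef_rot: [[-0.896, -0.443, -0.0], [-0.443, 0.896, 0.0], [0.0, 0.0, -1.0]]
wrist_force: [-0.2, -0.9, -3.8]
opening: 0.0118
```

drive_tool([
  [[0, 0, 0], [0, 0, 0.2], 0],
  [[0, 0, 0], [0, 0, 0.2], 0],
  [[0, 0, 0], [0, 0, 0.1], 0],
  [[0, 0, 0], [0, 0, 0], 0],
  [[0, 0, 0], [0, 0, 0], 0],
])

```text
t: 10.25
ee_pos: [0.4749, -0.0257, 0.1019]
eef_rot: [[-0.896, -0.443, -0.0], [-0.443, 0.896, 0.0], [0.0, 0.0, -1.0]]
wrist_force: [0.5, 0.9, -3.9]
opening: 0.0116
```

drive_tool([
  [[0, 0, 0], [0, 0, 0.1], 0],
  [[0, 0, 0], [0, 0, 0.1], 0],
  [[0, 0, 0], [0, 0, 0], 0],
  [[0, 0, 0], [0, 0, 0], 0],
])

```text
t: 10.65
ee_pos: [0.4751, -0.0258, 0.1006]
eef_rot: [[-0.896, -0.443, 0.0], [-0.443, 0.896, -0.0], [-0.0, -0.0, -1.0]]
wrist_force: [-4.2, 0.2, 5.8]
opening: 0.0119
```

```bash
python3 - <<'E'
from fit import *
from station import r
import cv2
s=r.get_state();print(s["wrist_force"],s["ee_pos"])
d=r.snapshot("side")
c=cv2.resize(d["color"][180:280,190:310],None,fx=5,fy=5,interpolation=2)
cv2.imwrite("pics/side7.png",np.clip(255*(c/255.)**.5,0,255).astype(np.uint8))
E
```

```text
[-4.2188126   0.18740677  5.84685891] [ 0.47510513 -0.02577193  0.10056549]
```

View pics/side7.png

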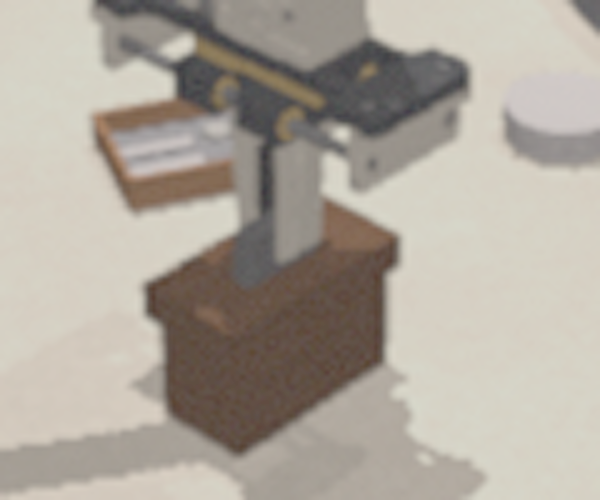

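Seated: the outer skirt overlaps the box rim all round. Releasing the fin.

drive_tool([
  [[0, 0, 0], [0, 0, 0], 0.15],
  [[0, 0, 0], [0, 0, 0], 0.4],
  [[0, 0, 0], [0, 0, 0], 0.4],
  [[0, 0, 0], [0, 0, 0], 0.4],
  [[0, 0, 0], [0, 0, 0], 0.4],
])

```text
t: 11.2
ee_pos: [0.475, -0.0258, 0.0999]
eef_rot: [[-0.896, -0.443, 0.0], [-0.443, 0.896, 0.0], [-0.0, -0.0, -1.0]]
wrist_force: [0.5, 0.2, 0.4]
opening: 0.0366
```

drive_tool([
  [[0, 0, 0], [0, 0, -1], 0.4],
  [[0, 0, 0], [0, 0, -2], 0.4],
  [[0, 0, 0], [0, 0, -3], 0.4],
  [[0, 0, 0], [0, 0, -3], 1],
  [[0, 0, 0], [0, 0, 0], 1],
])

```text
t: 11.7
ee_pos: [0.4778, -0.0262, 0.1957]
eef_rot: [[-0.896, -0.443, 0.008], [-0.443, 0.896, -0.001], [-0.007, -0.005, -1.0]]
wrist_force: [0.6, -0.3, 1.3]
opening: 0.0488
```

drive_tool([
  [[0, 0, 0], [-4, 0, 0], 1],
  [[0, 0, 0], [-4, 0, 0], 1],
  [[0, 0, 0], [-1, 0, 0], 1],
  [[0, 0, 0], [0, 0, 0], 1],
  [[0, 0, 0], [0, 0, 0], 1],
])

```text
t: 12.2
ee_pos: [0.5548, 0.0139, 0.1895]
eef_rot: [[-0.896, -0.444, -0.002], [-0.444, 0.896, -0.0], [0.001, 0.0, -1.0]]
wrist_force: [0.4, -0.1, -0.4]
opening: 0.0888
```

```bash
python3 - <<'E'
from fit import *
from station import r
import cv2
s=r.get_state();print(s["t"],s["ee_pos"],s["opening"])
d=r.snapshot("wrist");pickle.dump((d,s),open("wrist8.pkl","wb"))
e=r.snapshot("side")
g=lambda i:np.clip(255*(i/255.)**.5,0,255).astype(np.uint8)
cv2.imwrite("pics/w8.png",g(d["color"]));cv2.imwrite("pics/side8.png",g(cv2.resize(e["color"][180:280,190:310],None,fx=5,fy=5,interpolation=2)))
E
```

```text
12.2 [0.55476248 0.01388656 0.18945746] 0.08876533124401617
```

View pics/w8.png

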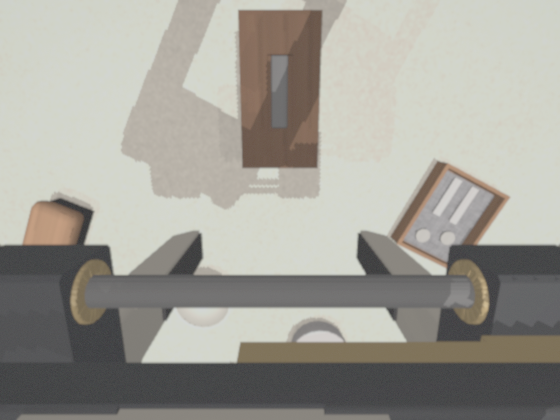

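View pics/side8.png

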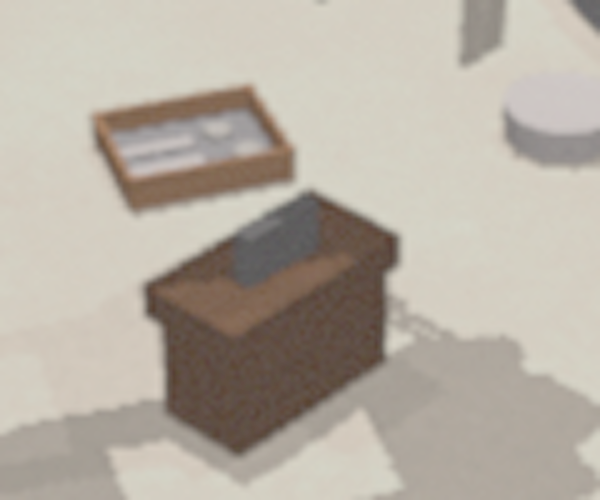

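Box closed and level, lids nested, fin free. Measuring the outer lid for the second grasp.

```bash
python3 - <<'E'
import cv2,numpy as np,pickle
d,s=pickle.load(open("wrist8.pkl","rb"))
im=cv2.resize(d["color"][0:180,225:335],None,fx=3,fy=3,interpolation=2)
cv2.imwrite("pics/c8.png",np.clip(255*(im/255.)**.5,0,255).astype(np.uint8))
E
```

```text
(no output)
```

View pics/c8.png

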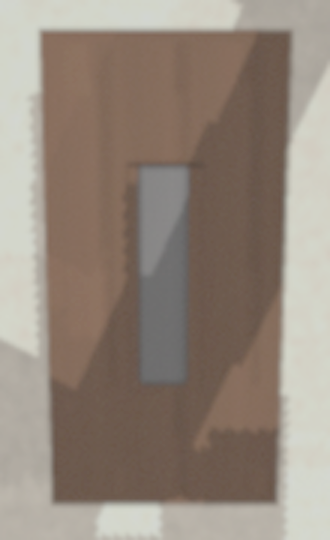

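```bash
python3 - <<'E'
from fit import *
d,s=pickle.load(open("wrist8.pkl","rb"))
px=lambda l:[(225+(u+.5)/3-.5,(v+.5)/3-.5) for u,v in l]
a,b,h=.06,.032,.081
A=fit([(d,[(-a,-b,h),(-a,b,h),(a,-b,h),(a,b,h)],px([(40,31),(292,31),(53,501),(276,501)]),1)],[.472,-.027,.46])
h=.107;B=fit([(d,[(-.025,-.006,h),(-.025,.006,h),(.025,-.006,h),(.025,.006,h)],px([(138,166),(190,166),(140,382),(186,382)]),1)],[.472,-.027,.46])
delta([A[0],A[1],.066],A[2]+np.pi/2,s)
E
```

```text
pose [ 0.4708 -0.0267  0.4566]
[[-0.4, -0.9], [0.3, -0.6], [-0.5, 1.1], [0.6, 1.3]]
pose [ 0.4727 -0.0262  0.4543]
[[0.1, -0.7], [-0.1, -0.6], [-0.4, 0.7], [0.4, 0.7]]
turn rotvec [ 0.0004 -0.0015  0.003 ]
shift cm: current axes [ 9.31  0.08 12.36] final axes [ 9.32  0.06 12.35]
```

drive_tool([
  [[0, 0, 0], [4, 0.08, 0], 1],
  [[0, 0, 0], [4, 0, 0], 1],
  [[0, 0, 0], [1.25, 0, 0], 1],
  [[0, 0, 0], [0, 0, 2], 1],
  [[0, 0, 0], [0, 0, 3], 1],
])

```text
t: 12.8
ee_pos: [0.4732, -0.0273, 0.142]
eef_rot: [[-0.897, -0.442, 0.006], [-0.442, 0.897, -0.001], [-0.005, -0.004, -1.0]]
wrist_force: [0.2, -0.1, -0.5]
opening: 0.0927
```

drive_tool([
  [[0, 0, 0], [0, 0, 1.5], 1],
  [[0, 0, 0], [0, 0, 0], 1],
  [[0, 0, 0], [0, 0, 0], 1],
  [[0, 0, 0], [0, 0, 0], 1],
  [[0, 0, 0], [0, 0, 0], 1],
])

```text
t: 13.3
ee_pos: [0.4732, -0.0264, 0.1264]
eef_rot: [[-0.896, -0.443, 0.002], [-0.443, 0.896, -0.0], [-0.002, -0.001, -1.0]]
wrist_force: [-0.8, 0.1, 0.4]
opening: 0.0927
```

```bash
python3 - <<'E'
from fit import *
from station import r
import cv2
s=r.get_state();print(s["t"],s["ee_pos"],s["opening"]);delta([.4715,-.0265,.066],.456+np.pi/2,s)
d=r.snapshot("wrist");cv2.imwrite("pics/w9.png",np.clip(255*(d["color"]/255.)**.5,0,255).astype(np.uint8))
E
```

```text
13.3 [ 0.47320623 -0.02637797  0.12637893] 0.0927037149495554
turn rotvec [-0.0014  0.0019  0.0031]
shift cm: current axes [0.17 0.07 6.04] final axes [0.16 0.06 6.04]
```

View pics/w9.png

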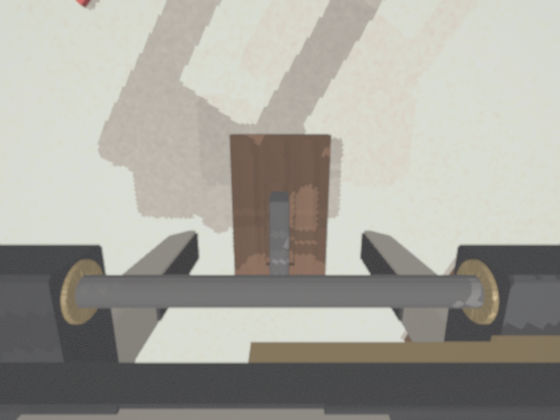

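drive_tool([
  [[0, 0, 0], [0.08, 0.04, 1.5], 1],
  [[0, 0, 0], [0, 0, 2], 1],
  [[0, 0, 0], [0, 0, 1.5], 1],
  [[0, 0, 0], [0, 0, 1.0], 1],
  [[0, 0, 0], [0, 0, 0], 1],
])

```text
t: 13.85
ee_pos: [0.4706, -0.026, 0.0638]
eef_rot: [[-0.896, -0.443, -0.002], [-0.443, 0.896, 0.0], [0.002, 0.001, -1.0]]
wrist_force: [-0.5, 0.3, 0.1]
opening: 0.0932
```

drive_tool([
  [[0, 0, 0], [0, 0, 0], 1],
  [[0, 0, 0], [0, 0, 0], 0.78],
  [[0, 0, 0], [0, 0, 0], 0.76],
  [[0, 0, 0], [0, 0, 0], 0.74],
  [[0, 0, 0], [0, 0, 0], 0.72],
])

```text
t: 14.35
ee_pos: [0.4717, -0.0262, 0.0653]
eef_rot: [[-0.896, -0.443, 0.001], [-0.443, 0.896, -0.0], [-0.0, -0.0, -1.0]]
wrist_force: [-0.4, -0.2, -0.5]
opening: 0.0683
```

```bash
python3 - <<'E'
from fit import *
from station import r
import cv2
s=r.get_state();print(s["t"],s["ee_pos"],s["opening"])
d=r.snapshot("side");cv2.imwrite("pics/side9.png",np.clip(255*(cv2.resize(d["color"][170:280,190:310],None,fx=5,fy=5,interpolation=2)/255.)**.5,0,255).astype(np.uint8))
E
```

```text
14.35 [ 0.47169654 -0.02618937  0.06529644] 0.06826047484846742
```

View pics/side9.png

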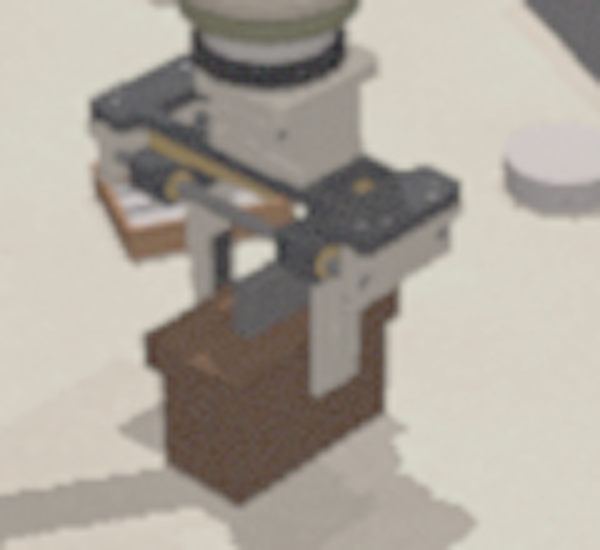

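drive_tool([
  [[0, 0, 0], [0, 0, 0], 0.69],
  [[0, 0, 0], [0, 0, 0], 0.66],
  [[0, 0, 0], [0, 0, 0], 0.5],
  [[0, 0, 0], [0, 0, 0], 0.3],
  [[0, 0, 0], [0, 0, 0], 0],
])

```text
t: 14.9
ee_pos: [0.4716, -0.0263, 0.065]
eef_rot: [[-0.896, -0.443, 0.0], [-0.443, 0.896, -0.0], [-0.0, -0.0, -1.0]]
wrist_force: [0.3, -1.0, 1.2]
opening: 0.0638
```

drive_tool([
  [[0, 0, 0], [0, 0, 0], 0],
  [[0, 0, 0], [0, 0, 0], 0],
  [[0, 0, 0], [0, 0, 0], 0],
  [[0, 0, 0], [0, 0, 0], 0],
])

```text
t: 15.3
ee_pos: [0.4715, -0.0262, 0.065]
eef_rot: [[-0.896, -0.443, 0.0], [-0.443, 0.896, -0.0], [-0.0, -0.0, -1.0]]
wrist_force: [0.7, -1.2, 1.0]
opening: 0.0642
```

drive_tool([
  [[0, 0, 0], [0, 0, -0.2], 0],
  [[0, 0, 0], [0, 0, -0.3], 0],
  [[0, 0, 0], [0, 0, -0.3], 0],
  [[0, 0, 0], [0, 0, -0.4], 0],
  [[0, 0, 0], [0, 0, -0.4], 0],
])

```text
t: 15.8
ee_pos: [0.4713, -0.0261, 0.0812]
eef_rot: [[-0.896, -0.443, -0.0], [-0.443, 0.896, 0.0], [0.0, 0.0, -1.0]]
wrist_force: [0.3, -0.5, -2.0]
opening: 0.0639
```

drive_tool([
  [[0, 0, 0], [0, 0, -0.5], 0],
  [[0, 0, 0], [0, 0, -0.5], 0],
  [[0, 0, 0], [0, 0, -0.5], 0],
  [[0, 0, 0], [0, 0, -0.5], 0],
  [[0, 0, 0], [0, 0, 0], 0],
])

```text
t: 16.3
ee_pos: [0.4721, -0.0262, 0.1019]
eef_rot: [[-0.896, -0.443, 0.001], [-0.443, 0.896, -0.0], [-0.001, -0.001, -1.0]]
wrist_force: [-0.0, 0.5, -2.1]
opening: 0.0638
```

```bash
python3 - <<'E'
from fit import *
from station import r
import cv2
d=r.snapshot("side");cv2.imwrite("pics/side10.png",np.clip(255*(cv2.resize(d["color"][150:280,190:310],None,fx=4,fy=4,interpolation=2)/255.)**.5,0,255).astype(np.uint8))
E
```

```text
(no output)
```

View pics/side10.png

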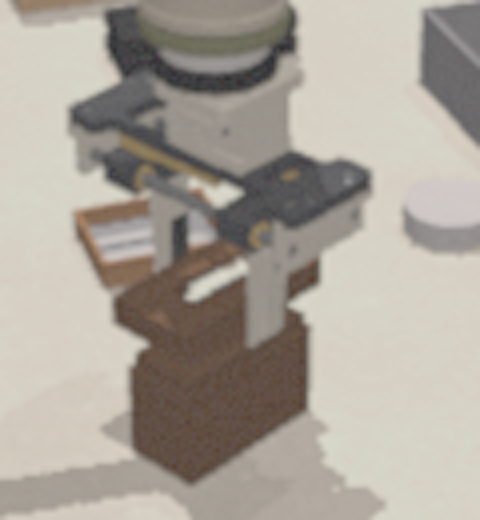

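drive_tool([
  [[0, 0, 0], [0, 0, -1], 0],
  [[0, 0, 0], [0, 0, -2], 0],
  [[0, 0, 0], [0, 0, -2], 0],
  [[0, 0, 0], [0, 0, -2], 0],
  [[0, 0, 0], [0, 0, -2], 0],
])

```text
t: 16.85
ee_pos: [0.4713, -0.0261, 0.1922]
eef_rot: [[-0.896, -0.443, -0.0], [-0.443, 0.896, 0.0], [0.0, 0.0, -1.0]]
wrist_force: [-0.2, -0.9, -1.4]
opening: 0.0636
```

drive_tool([
  [[0, 0, 0], [0, 0, -0.5], 0],
  [[0, 0, 0], [0, 0, 0], 0],
  [[0, 0, 0], [0, 0, 0], 0],
  [[0, 0, 0], [0, 0, 0], 0],
  [[0, 0, 0], [0, 0, 0], 0],
])

```text
t: 17.35
ee_pos: [0.4708, -0.026, 0.1948]
eef_rot: [[-0.896, -0.443, -0.002], [-0.443, 0.896, 0.0], [0.002, 0.001, -1.0]]
wrist_force: [-0.2, -0.1, -1.9]
opening: 0.0633
```

drive_tool([
  [[0, 0, 0], [0, 0, 0], 0],
  [[0, 0, 0], [0, 0, 0], 0],
  [[0, 0, 0], [0, 0, 0], 0],
])

```text
t: 17.65
ee_pos: [0.4714, -0.0262, 0.1958]
eef_rot: [[-0.896, -0.443, -0.0], [-0.443, 0.896, 0.0], [0.0, 0.0, -1.0]]
wrist_force: [-0.3, -0.2, -1.6]
opening: 0.0637
```

```bash
python3 - <<'E'
from fit import *
from station import r
import cv2
s=r.get_state();print(s["t"],s["ee_pos"],s["opening"],s["wrist_force"],np.abs(s["qd"]).max())
g=lambda i:np.clip(255*(i/255.)**.5,0,255).astype(np.uint8)
d=r.snapshot("side");cv2.imwrite("pics/side11.png",g(cv2.resize(d["color"][110:280,170:330],None,fx=3.5,fy=3.5,interpolation=2)))
d=r.snapshot("scene");cv2.imwrite("pics/scene11.png",g(d["color"]))
E
```

```text
17.65 [ 0.47141169 -0.02615813  0.19581057] 0.0636706839959874 [-0.25818473 -0.18506952 -1.55171177] 0.002294024765740944
```

View pics/side11.png

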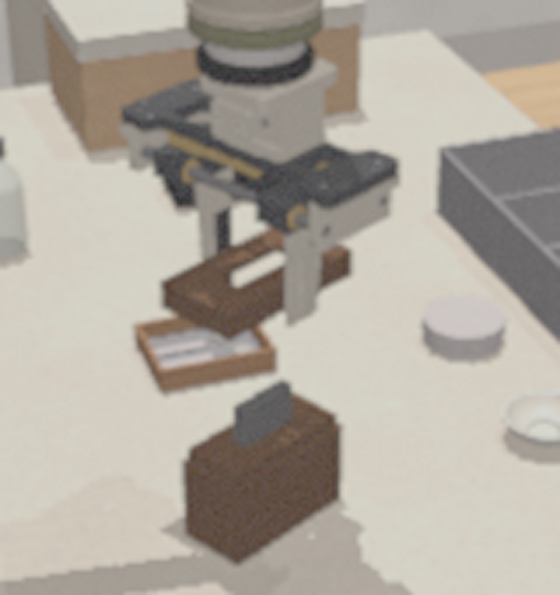

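View pics/scene11.png

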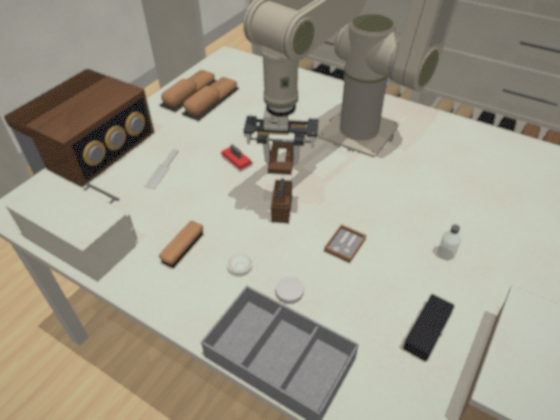

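The outer lid is held level 13 cm up. The inner lid is seated with its fin upright, and nothing else has moved. Handing in.

```bash
python3 -c "
from station import r
print(r.job_done())"
```

```text
the job is handed in; nothing more can be done
None
```

The job is done and handed in at about 17.7 s; the station gave no verdict. I picked the nested lids up by the fin and lowered them slowly onto the box until the inner lid seated. Then I let go of the fin, gripped the outer lid across its long sides and lifted it off.

**Last checks:**
- **Outer lid:** it is held at a 64 mm opening, about 13 cm above its nested place. The tool is vertical and joint speeds are near zero.
- **Inner lid:** it sits level in the box mouth with its fin free, judged from the side picture. Before the outer lid came off, its measured position was within about 1 mm of the box centre.
- **Box and other things:** they looked unmoved in the last pictures; I did not re-measure them.

**Small disagreements:**
- When I closed on the fin, the tool rose 2 mm with about 4 N upward force, possibly from the fingertips touching the outer lid. The lids stayed nested.
- After seating, the outer lid and the fin measured about 2 mm apart, which matches the play between the lids.

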